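# Feel the brake pad gap with a taper gauge

## Robot

A 7-joint arm with a two-finger parallel gripper is mounted at the origin on the work surface. World frame = base frame: x ahead of the robot, y to its left, z up, the work surface at z = 0. Lengths are in m, angles in rad, forces in N, time in s.
With the tool pointing down it reaches from about 0.425 to 0.875 m from the base axis. Payload 8.4 kg.
Tool frame: the origin (TCP) lies midway between the tips of the shut fingers; the grasp point (between the pads) lies 19 mm behind it (arm.tcp_to_grasp is the distance from the TCP to the grasp point, in m); z points along the fingers, x is the direction in which the jaws open and shut, and the axes are right-handed (so a half turn about z gives the same grasp; the last joint's range is limited). The gripper opens to 87 mm and grips with 3 to 60 N. Pads are 19 mm wide; open, the fingers measure 117 mm over their backs; the gripper's body (75 mm by 190 mm) begins 51 mm behind the grasp point.
Start: joints at [1.123, 0.333, 0.04, 1.465, -0.013, 1.343, -0.059], TCP at [0.222, -0.611, 0.223] pointing down, gripper open.
Joint ranges: [-2.58, 2.58], [-0.38, 2.09], [-1.3, 1.39], [0.25, 2.4], [-1.5, 4.64], [0.08, 2.09], [-2.65, 2.65]. Speed limits (rad/s): [2.22, 2.22, 2.79, 2.79, 3.14, 3.14, 3.14].

## Interface

Orientations are given as a unit quaternion [w, x, y, z].
In Python, from plant import sensors, get_image, close_job, arm gives the robot as it stands.
- The arm moves only by the tool send_rows, never from a script. Its argument "deltas" is a list of rows, each an object with "dp": the shift along the tool's x, y, z in mm, a list of three; "rotation": the turn, a rotation vector about the tool's x, y, z in rad, a list of three. A call has 1 to 20 rows; each row is the pose to reach, as a shift and turn from the pose commanded when the call began, along the tool's axes at that moment; what a row does not reach only later rows make up. A row lasts 1/8 s, in which the tool goes at most 62.5 mm and 10.7 degrees, less where a joint would pass 70% of its speed; a pose out of reach is approached as far as the arm can. A call with a gripper value outside its range is refused whole. "gripper" is the closure, from -1 (fully open) to 1 (shut), set as the call begins (left out, the last holds). The fingers move at their own pace and stop on an object; "squeeze" is the grip in N (left out, the last holds). Time passes only in rows, so rows that repeat a pose let the fingers close. It gives the time, the measured TCP pose, the force and the opening at its end, in the units of the state.
- sensors.get_state(): the state, without advancing time (a new reading comes with each control period).
- get_image(name): name is "scene" or "top"; returns a dict with "image" (384x512x3 uint8, red, green, blue), "fovy" (degrees; the focal length in pixels is half the picture's height over the tangent of half this angle, whatever the lens; pixels are square), "cx", "cy" (the principal point, pixels), "origin" and "orientation" of the camera in the world. Camera axes: x right, y up, looking along -z (the intrinsics and any distortion apply to the point x, -y, -z); pixel columns grow to the right and rows downward; lengths in m; the calibration is good to about 2 mm. A picture is of the moment at which its call begins. There is no depth.
- close_job(): hands the job in, once; it reports no verdict.
The state is a dict: "time": time; "joints": joint angles; "joint_vel": joint speeds; "tau": joint torques, N m; "tool_pos": TCP position; "tcp_rot": TCP orientation; "ft_force": force on the tool from outside, world axes, zero at the start; "ft_torque": the same for the moment, N m; "finger_gap": opening from 0.0 (shut) to 1.0 (fully open).
Only numpy, scipy, OpenCV 4.12 (cv2) and the standard library are available. Lean on these libraries where they do the work, as an engineer would, in place of code of your own. Each camera call takes 0.05 s, during which the arm holds its last target. There are 200 camera calls.

## Task

Take the wooden-handled taper gauge out of its stand and slide its blade, point down, squarely between the two pads of the brake caliper until it drags snugly on both pads, stopping there, before either pad is pushed back by as much as 2 mm. Keep hold of the gauge and finish like that, holding it upright and still at that depth with the blade between the pads; leave the other things on the bench alone.

Things in the scene. Friction and masses are not known exactly. Their poses are not given: they have to be found in the camera images.
- gauge: Taper gauge, 90 g: steel blade under a dark wooden handle. Origin: middle of the blade's tip; z up to the handle, x thickness, y width. Blade z 0 to 50 mm, 20 mm wide, tapering evenly from 2 mm thick at the tip to 11 mm (each face 0.09 mm per mm). Handle 20 (x) x 30 (y) mm, z 50 to 105. Starts upright in the stand's slot, shoulder resting on the stand's top, turned with the stand.
- stand: Pale wooden block 80 (x) x 70 (y) x 66 (z) mm, fixed to the bench, with a slot 16 x 25 mm through it from the top in which the gauge's blade hangs. Origin at the centre of its underside, z up.
- caliper: Aluminium brake caliper 120 x 90 mm, mouth up, on a wooden block 170 (x) x 110 (y) x 30 mm fixed to the bench. Origin: centre of the block's underside, z up, x across the gap (pad a at -x, pad b at +x), y along the pads. Walls end 100 mm above the bench (bolt heads 106), inner faces at x = +-38 mm; the gap is open below, down to the bridge at z = 44 mm.
- piston_a: Steel piston carrying pad a, fixed in the caliper's -x wall. Origin below pad a's resting face, at the height of the caliper's origin; x points at the other pad, z up. It stands out differently each time: the resting gap between the pads is 3.2 to 5.4 mm and not exactly centred in the caliper.
- piston_b: The same for pad b in the +x wall; its x points to pad a (opposite to the caliper's x).
- pad_a_top (a point): Middle of pad a's inner face along its length, at the height of its upper edge, 106 mm above the bench; moves with the pad. Each pad: dark lining on a steel back, 13 mm thick, lining 70 mm long along the caliper's y, flat face from 64 to 102 mm above the bench, the top 4 mm chamfered at 45 degrees, so the mouth is 8 mm wider than the gap.
- pad_b_top (a point): The same for pad b; the gap's centre is midway between pad_a_top and pad_b_top, its width their distance across.
- pad_a (a joint): How far pad a is pushed back into its piston (m), 0 at rest, at most 0.006. It is sprung: 2 N of preload, then 5 N more per mm. Blade on lining has a friction coefficient of roughly 0.5 to 0.7.
- pad_b (a joint): The same for pad b.
- spray_can: Bystander: upright grey spray can, 54 mm diameter, 170 mm tall; origin at the centre of its underside.
- grease_jar: Bystander: white jar with a steel lid, 72 mm diameter, 70 mm tall; origin at the centre of its underside.
- wrench: Bystander: steel wrench lying flat on the bench, along its x.
- parts_box: Bystander: cardboard box 100 x 70 x 45 mm; origin at the centre of its underside.
Not all that is in view belongs to the job. Leave any orange look-alike of the gauge alone. There is more than one size of the caliper; the job needs the smaller.

How it is judged:
By the outcome, as a careful person would: the job done as asked, in the order asked, and still so for the second after the job is handed in, while the arm keeps its last pose, push and grip.
It also fails if it takes over 54 s, if anything falls off the work surface, if the arm or the gripper's body presses on something with over 40 N, if the wrist force passes 120 N, or if a joint passes its speed limit or range.

## Working session

There is one attempt and no reset: what is moved stays moved. The work goes in short steps, Python scripts to look and compute and a tool call to move; the robot and the scene stay as the last step left them, time stands still between calls to the robot, and variables do not carry over. Pictures are saved under pics/ and viewed, about 8 in all and at most 12, crops included, and the job is handed in when it is done.

Besides the shell and the picture viewer there is one more tool, called by a JSON object that holds its "name" and its "arguments". send_rows: Moves the arm, as the interface text tells. Its arguments: {"type":"object","properties":{"deltas":{"type":"array","items":{"type":"object","properties":{"dp":{"type":"array","items":{"type":"number"}},"rotation":{"type":"array","items":{"type":"number"}}}}},"gripper":{"type":"number"},"squeeze":{"type":"number"}},"required":["deltas"]}

```bash
ls; mkdir -p pics; python3 - <<'E'
from plant import sensors,get_image,arm
import cv2,json
for n in("scene","top"):
    d=get_image(n); cv2.imwrite(f"pics/{n}0.png",d["image"][:,:,::-1])
    print({k:v for k,v in d.items() if k!="image"})
print(sensors.get_state()); print([a for a in dir(arm) if a[0]!='_'])
E
```

```text
pics
{'fovy': 48.4847637391125, 'cx': 255.50304902518104, 'cy': 186.81934383017892, 'origin': array([ 1.0771561 , -0.6723201 ,  1.06922399]), 'orientation': array([0.89790231, 0.32474104, 0.10234671, 0.27899794])}
{'fovy': 42.335665676917415, 'cx': 264.0026305399988, 'cy': 191.50268675837864, 'origin': array([0.34220684, 0.01100373, 1.74435969]), 'orientation': array([-0.69454244, -0.06230673,  0.05534559,  0.71460866])}
{'time': 0.1, 'joints': array([ 1.1227761 ,  0.33382852,  0.03989857,  1.46617305, -0.01340983,
        1.34324756, -0.05850301]), 'joint_vel': array([-4.95818655e-04, -1.59838432e-03,  5.43668216e-04, -2.35889850e-03,
       -5.69563797e-04, -1.39647021e-03,  2.16320822e-05]), 'tau': array([ 4.29262145e-03, -6.57805181e+01,  1.33997921e+00, -4.04714298e+01,
       -5.96820703e-02,  4.07659798e-02,  1.07643568e-04]), 'tool_pos': array([ 0.22199161, -0.61049053,  0.2217609 ]), 'tcp_rot': array([-3.60433237e-04,  8.19068609e-01, -5.73695155e-01, -5.94357564e-04]), 'ft_force': array([-1.30579345, -0.26578732,  0.9252578 ]), 'ft_torque': array([-0.03000327, -0.05627873,  0.03139378]), 'finger_gap': 0.9995138462658636}
['Unreachable', 'tcp_to_grasp']
```

View pics/scene0.png

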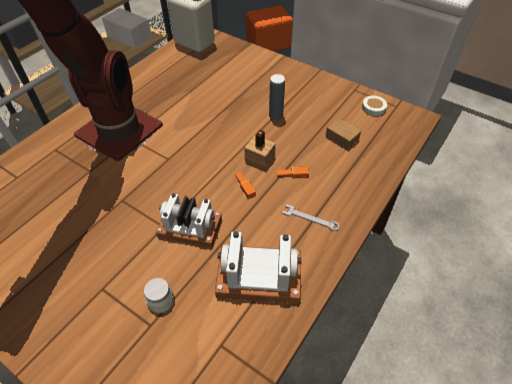

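View pics/top0.png

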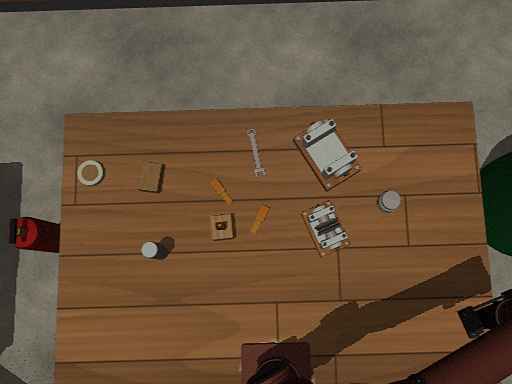

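The gauge (dark handle) stands in the pale block at scene (260,150) / top (222,226). The two orange look-alikes lie flat at scene (245,184) and (293,173). The caliper candidates are the small one with dark pads at scene (188,218) / top (327,227) and the large one at scene (260,268) / top (329,155). The small one fits. I'll confirm both in an enlarged crop.

```bash
cat > h.py <<'E'
import numpy as np,cv2
from scipy.spatial.transform import Rotation as R
from plant import get_image,sensors
def cam(d):
    q=np.array(d["orientation"]); Rm=R.from_quat(q[[1,2,3,0]]).as_matrix()
    f=d["image"].shape[0]/2/np.tan(np.radians(d["fovy"])/2)
    return Rm,f
def onplane(d,uv,z):
    Rm,f=cam(d); uv=np.atleast_2d(np.float64(uv))
    v=np.c_[(uv[:,0]-d["cx"])/f,-(uv[:,1]-d["cy"])/f,-np.ones(len(uv))]@Rm.T
    o=d["origin"]; return o+v*((z-o[2])/v[:,2])[:,None]
def proj(d,P):
    Rm,f=cam(d); c=(np.atleast_2d(P)-d["origin"])@Rm
    return np.c_[d["cx"]+f*c[:,0]/-c[:,2], d["cy"]-f*c[:,1]/-c[:,2]]
def crop(im,x,y,w,h,s): return cv2.resize(im[y:y+h,x:x+w,::-1],(w*s,h*s),interpolation=cv2.INTER_CUBIC)
E
python3 - <<'E'
from h import *
s=get_image("scene");t=get_image("top")
a=np.hstack([crop(s["image"],150,185,80,60,5),crop(t["image"],295,197,80,60,5)])
b=np.hstack([crop(s["image"],225,120,80,60,5),crop(t["image"],185,197,80,60,5)])
cv2.imwrite("pics/c1.png",np.vstack([a,b]))
print("stand top",onplane(t,[222,226],.066),onplane(s,[260,150],.066))
print("cal",onplane(t,[327,227],.1),onplane(s,[188,215],.09))
E
```

```text
stand top [[0.51006218 0.16955328 0.066     ]] [[0.52290592 0.15340434 0.066     ]]
cal [[ 0.49334626 -0.18224532  0.1       ]] [[ 0.51306705 -0.19560597  0.09      ]]
```

View pics/c1.png

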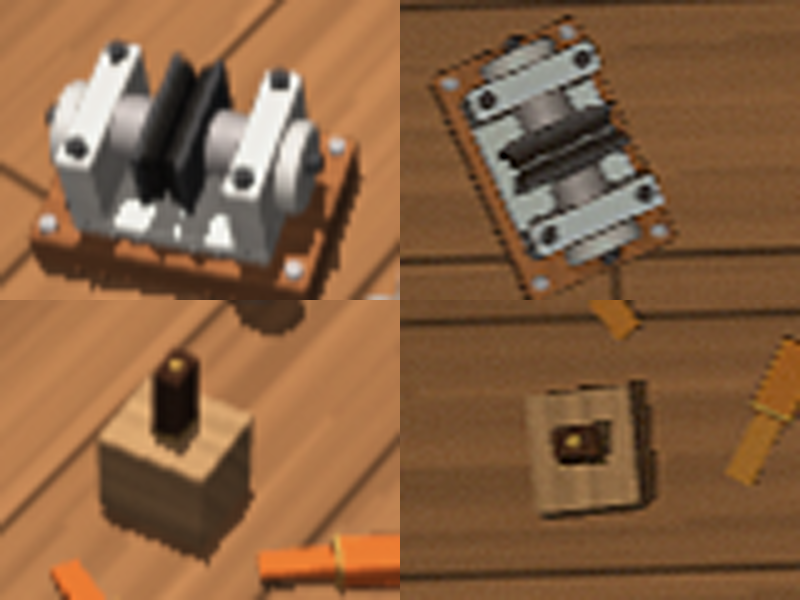

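Both are confirmed: the gauge has a dark wooden handle in the pale stand, and the small caliper has the dark pads. Next I'll measure bolts, screws, stand corners and handle top across the two views.

```bash
python3 - <<'E'
from h import *
s=get_image("scene");t=get_image("top")
def T(p): p=np.float64(p); return np.c_[295+p[:,0]/5-80-.4,197+p[:,1]/5-.4]
def S(p): p=np.float64(p); return np.c_[150+p[:,0]/5-.4,185+p[:,1]/5-.4]
bt=onplane(t,T([(487,100),(582,58),(549,234),(646,193)]),.106)
bs=onplane(s,S([(75,148),(118,50),(243,178),(279,78)]),.106)
wt=onplane(t,T([(450,85),(567,33),(541,283),(659,231)]),.032)
np.set_printoptions(precision=4,suppress=True)
for n,b in(("bt",bt),("bs",bs),("wt",wt)):
    ex=(b[2:]-b[:2]).mean(0); ey=(b[1::2]-b[::2]).mean(0)
    print(n,b.mean(0),np.linalg.norm(ex),np.linalg.norm(ey),np.degrees(np.arctan2(ex[1],ex[0])),np.degrees(np.arctan2(ey[1],ey[0])))
def T2(p): p=np.float64(p); return np.c_[185+(p[:,0]-400)/5-.4,197+(p[:,1]-300)/5-.4]
def S2(p): p=np.float64(p); return np.c_[225+p[:,0]/5-.4,120+(p[:,1]-300)/5-.4]
c=onplane(t,T2([(526,393),(630,387),(642,508),(537,517)]),.066); print("stand t",c[:,:2],c.mean(0))
c=onplane(s,S2([(250,418),(206,480),(98,433)]),.066); print("stand s",c[:,:2])
print("handle t",onplane(t,T2([(573,441)]),.121),"s",onplane(s,S2([(178,366)]),.121))
# masks
hsv=cv2.cvtColor(s["image"],cv2.COLOR_RGB2HSV)
for n,d,(x,y,w,h) in(("t",t,(295,197,60,60)),("s",s,(150,185,75,50)),("t",t,(200,205,40,40)),("s",s,(240,120,40,50))):
    m=(d["image"][y:y+h,x:x+w].max(2)<70).astype(np.uint8)
    k,l,st,ce=cv2.connectedComponentsWithStats(m)
    for i in range(1,k):
        if st[i,4]>3: print(n,"dark",st[i,4],st[i,:4]+[x,y,0,0],ce[i]+[x,y])
E
```

```text
bt [ 0.4968 -0.1843  0.106 ] 0.09765728799209371 0.06962047838725982 -157.58114490165994 -68.35951147720098
bs [ 0.4981 -0.1865  0.106 ] 0.09752354697800625 0.07169944648271723 22.30765509407611 112.5101798018654
wt [ 0.4961 -0.1846  0.032 ] 0.1497464388003355 0.0893167197807388 -157.8235715021336 -67.88153261458417
stand t [[0.5482 0.2107]
 [0.5502 0.1397]
 [0.4676 0.1329]
 [0.4636 0.204 ]] [0.5074 0.1718 0.066 ]
stand s [[0.5453 0.2075]
 [0.5529 0.1429]
 [0.4696 0.1384]]
handle t [[0.5088 0.1735 0.121 ]] s [[0.5099 0.1731 0.121 ]]
t dark 11 [295 198  11   1] [300. 198.]
t dark 23 [320 197  23   1] [331. 197.]
t dark 9 [316 204   4   4] [317.1111 205.1111]
t dark 7 [330 207   3   3] [331.     208.2857]
t dark 5 [329 212   4   2] [330.6 212.6]
t dark 9 [311 215   3   4] [311.8889 216.6667]
t dark 9 [307 217   5   5] [308.6667 219.4444]
t dark 218 [315 217  26  19] [327.4404 226.1697]
t dark 4 [342 231   3   2] [342.75 231.25]
t dark 4 [336 234   3   2] [336.75 234.25]
t dark 6 [343 234   2   3] [343.5 235. ]
t dark 4 [321 240   4   2] [322.5  240.25]
t dark 6 [324 242   2   4] [324.5
[... 276 characters left out ...]
98  20  30] [185.4431 212.36  ]
s dark 4 [176 199   2   4] [176.5 200.5]
s dark 4 [205 201   2   2] [205.5 201.5]
s dark 34 [210 212   5  15] [211.7941 220.3235]
s dark 6 [164 214   3   2] [165.  214.5]
s dark 46 [210 217  11  18] [217.     226.7826]
s dark 4 [197 220   3   2] [198.25 220.75]
t dark 98 [214 213  22  28] [230.9388 227.9796]
t dark 71 [216 221  11   9] [221.2394 225.3944]
s dark 9 [271 120   9   1] [275. 120.]
s dark 4 [274 122   3   3] [275. 123.]
s dark 100 [256 133   9  15] [259.65 140.23]
s dark 52 [267 146   8  14] [271.3269 153.5   ]
s dark 25 [265 158   6   7] [267.48 161.16]
s dark 24 [246 160  12   6] [250.5833 162.75  ]
s dark 15 [259 166   8   4] [262.4667 167.3333]
```

```bash
python3 - <<'E'
from h import *
a=np.radians(22.2); ex=np.array([np.cos(a),np.sin(a),0]); ey=np.array([-ex[1],ex[0],0]); c=np.array([.4972,-.1852,.106])
X=np.arange(-.03,.0301,.00025);Y=np.arange(-.04,.0401,.00025)
out=[]
for n in("top","scene"):
    d=get_image(n)
    P=c+X[None,:,None]*ex+Y[:,None,None]*ey
    uv=proj(d,P.reshape(-1,3)).reshape(len(Y),len(X),2).astype(np.float32)
    im=cv2.remap(d["image"],uv[...,0],uv[...,1],cv2.INTER_CUBIC); out.append(im)
    pr=im[60:260].max(2).mean(0)
    print(n,[(round(X[i]*1e3),int(pr[i])) for i in range(0,len(X),4)])
o=np.hstack(out)[:,:,::-1]; cv2.imwrite("pics/rect.png",cv2.resize(np.clip(o.astype(float)*2,0,255).astype(np.uint8),None,fx=1.6,fy=1.6))
E
```

```text
top [(-30, 124), (-29, 122), (-28, 121), (-27, 121), (-26, 122), (-25, 123), (-24, 125), (-23, 128), (-22, 129), (-21, 126), (-20, 117), (-19, 100), (-18, 79), (-17, 60), (-16, 50), (-15, 50), (-14, 55), (-13, 60), (-12, 60), (-11, 56), (-10, 51), (-9, 45), (-8, 39), (-7, 32), (-6, 28), (-5, 31), (-4, 43), (-3, 61), (-2, 75), (-1, 78), (0, 68), (1, 51), (2, 35), (3, 27), (4, 27), (5, 31), (6, 37), (7, 41), (8, 45), (9, 49), (10, 53), (11, 58), (12, 61), (13, 63), (14, 63), (15, 62), (16, 64), (17, 73), (18, 90), (19, 109), (20, 123), (21, 128), (22, 127), (23, 125), (24, 124), (25, 124), (26, 123), (27, 122), (28, 121), (29, 121), (30, 124)]
scene [(-30, 139), (-29, 142), (-28, 146), (-27, 150), (-26, 155), (-25, 159), (-24, 163), (-23, 168), (-22, 174), (-21, 180), (-20, 184), (-19, 183), (-18, 171), (-17, 148), (-16, 122), (-15, 98), (-14, 82), (-13, 71), (-12, 63), (-11, 55), (-10, 48), (-9, 42), (-8, 37), (-7, 33), (-6, 30), (-5, 27), (-4, 25), (-3, 22), (-2, 18), (-1, 14), (0, 12), (1, 12), (2, 16), (3, 22), (4, 28), (5, 33), (6, 38), (7, 44), (8, 51), (9, 60), (10, 69), (11, 76), (12, 77), (13, 69), (14, 55), (15, 39), (16, 26), (17, 19), (18, 21), (19, 30), (20, 48), (21, 73), (22, 101), (23, 125), (24, 144), (25, 156), (26, 162), (27, 165), (28, 169), (29, 174), (30, 178)]
```

View pics/rect.png

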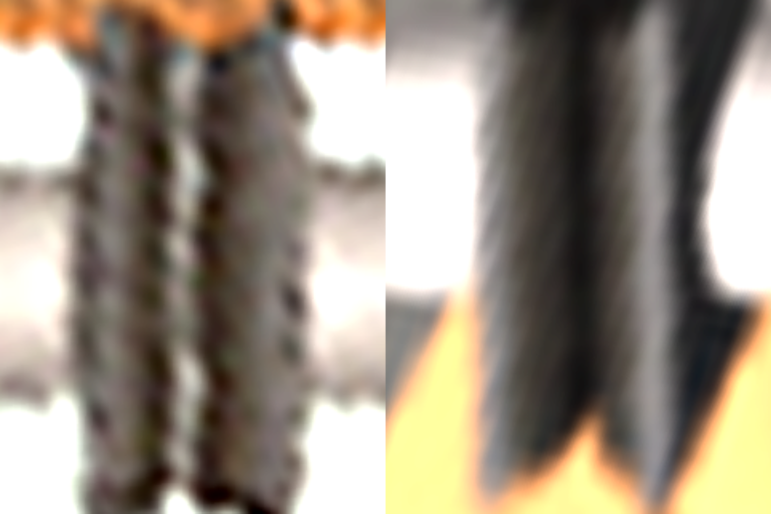

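{"name": "send_rows", "arguments": {"deltas": [{"dp": [-30, -50, -60], "rotation": [0, 0, 0]}, {"dp": [-60, -100, -60], "rotation": [0, 0, -0.15]}, {"dp": [-95, -145, -60], "rotation": [0, 0, -0.3]}, {"dp": [-130, -195, -60], "rotation": [0, 0, -0.45]}, {"dp": [-160, -240, -60], "rotation": [0, 0, -0.6]}, {"dp": [-195, -290, -60], "rotation": [0, 0, -0.75]}, {"dp": [-225, -340, -60], "rotation": [0, 0, -0.9]}, {"dp": [-260, -390, -60], "rotation": [0, 0, -1.05]}, {"dp": [-290, -435, -60], "rotation": [0, 0, -1.2]}, {"dp": [-318, -475, -60], "rotation": [0, 0, -1.29]}, {"dp": [-318, -475, -60], "rotation": [0, 0, -1.29]}, {"dp": [-318, -475, -60], "rotation": [0, 0, -1.29]}, {"dp": [-318, -475, -60], "rotation": [0, 0, -1.29]}, {"dp": [-318, -475, -60], "rotation": [0, 0, -1.29]}], "gripper": -1}}

```text
time: 2.15
tool_pos: [0.5594, -0.1508, 0.2827]
tcp_rot: [0.0, 0.999, 0.033, -0.0]
ft_force: [-0.0, -0.4, -0.5]
finger_gap: 0.998
```

{"name": "send_rows", "arguments": {"deltas": [{"dp": [-5, -60, 0]}, {"dp": [-10, -120, 0]}, {"dp": [-16, -180, 0]}, {"dp": [-22, -240, 0]}, {"dp": [-27, -300, 0]}, {"dp": [-29, -326, 20]}, {"dp": [-29, -326, 60]}, {"dp": [-29, -326, 90]}, {"dp": [-29, -326, 120]}, {"dp": [-29, -326, 120]}, {"dp": [-29, -326, 120]}]}}

```text
validation failed for argument at $.de...
```

```bash
python3 - <<'E'
from h import *
s=get_image("scene");t=get_image("top"); st=sensors.get_state(); print(st["tool_pos"],st["tcp_rot"])
cv2.imwrite("pics/c2.png",np.hstack([crop(s["image"],220,95,80,90,5),crop(t["image"],185,180,80,90,5)]))
E
```

```text
[ 0.55957942 -0.15037837  0.28266904] [1.12902568e-04 9.99444614e-01 3.33234065e-02 3.66929079e-05]
```

View pics/c2.png

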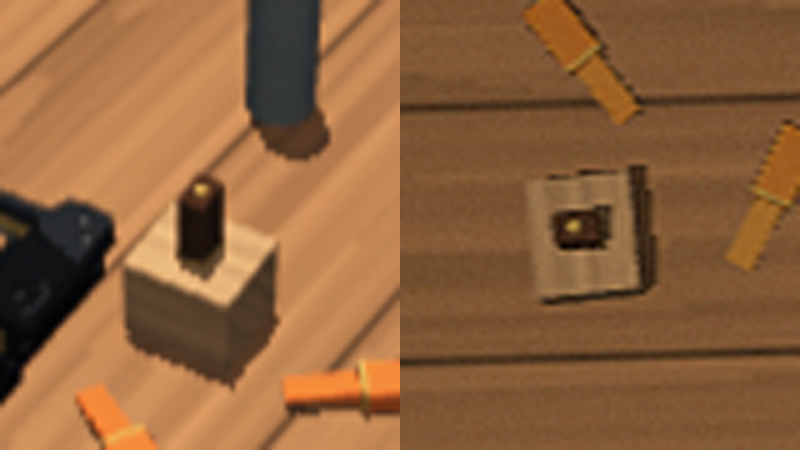

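{"name": "send_rows", "arguments": {"deltas": [{"dp": [-5, -60, 0], "rotation": [0, 0, 0]}, {"dp": [-10, -120, 0], "rotation": [0, 0, 0]}, {"dp": [-16, -180, 0], "rotation": [0, 0, 0]}, {"dp": [-22, -240, 0], "rotation": [0, 0, 0]}, {"dp": [-27, -300, 0], "rotation": [0, 0, 0]}, {"dp": [-29, -326, 20], "rotation": [0, 0, 0]}, {"dp": [-29, -326, 60], "rotation": [0, 0, 0]}, {"dp": [-29, -326, 90], "rotation": [0, 0, 0]}, {"dp": [-29, -326, 120], "rotation": [0, 0, 0]}, {"dp": [-29, -326, 120], "rotation": [0, 0, 0]}, {"dp": [-29, -326, 120], "rotation": [0, 0, 0]}, {"dp": [-29, -326, 120], "rotation": [0, 0, 0]}]}}

```text
time: 3.75
tool_pos: [0.5096, 0.1738, 0.1641]
tcp_rot: [-0.0, 0.999, 0.034, 0.001]
ft_force: [-0.1, -0.6, -0.8]
finger_gap: 0.996
```

```bash
python3 - <<'E'
from h import *
s=get_image("scene");t=get_image("top"); st=sensors.get_state(); print(st["tool_pos"],st["tcp_rot"])
cv2.imwrite("pics/c3.png",np.hstack([crop(s["image"],220,95,80,90,5),crop(t["image"],185,180,80,90,5)]))
E
```

```text
[0.50936403 0.1737907  0.16365859] [-1.30822776e-04  9.99424985e-01  3.38967796e-02  8.30555851e-04]
```

View pics/c3.png

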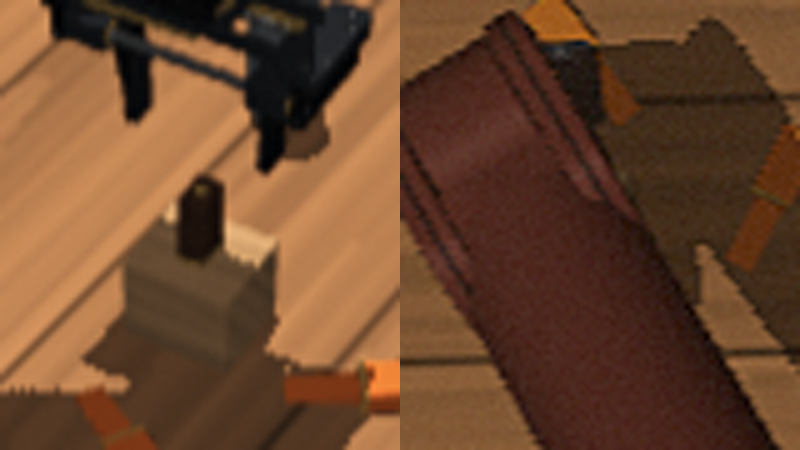

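The picture shows the fingers straddling the handle above the stand, well aligned. I'll descend and grip.

{"name": "send_rows", "arguments": {"deltas": [{"dp": [0, 0, 30], "rotation": [0, 0, 0]}, {"dp": [0, 0, 55], "rotation": [0, 0, 0]}, {"dp": [0, 0, 72], "rotation": [0, 0, 0]}, {"dp": [0, 0, 81], "rotation": [0, 0, 0]}, {"dp": [0, 0, 81], "rotation": [0, 0, 0]}, {"dp": [0, 0, 81], "rotation": [0, 0, 0]}, {"dp": [0, 0, 81], "rotation": [0, 0, 0]}]}}

```text
time: 4.72
tool_pos: [0.5092, 0.1738, 0.0823]
tcp_rot: [-0.0, 0.999, 0.034, 0.001]
ft_force: [-0.1, -0.5, -0.2]
finger_gap: 1.0
```

{"name": "send_rows", "arguments": {"deltas": [{"dp": [0, 0, 0], "rotation": [0, 0, 0]}, {"dp": [0, 0, 0], "rotation": [0, 0, 0]}, {"dp": [0, 0, 0], "rotation": [0, 0, 0]}, {"dp": [0, 0, 0], "rotation": [0, 0, 0]}, {"dp": [0, 0, 0], "rotation": [0, 0, 0]}, {"dp": [0, 0, 0], "rotation": [0, 0, 0]}, {"dp": [0, 0, 0], "rotation": [0, 0, 0]}, {"dp": [0, 0, 0], "rotation": [0, 0, 0]}, {"dp": [0, 0, 0], "rotation": [0, 0, 0]}, {"dp": [0, 0, 0], "rotation": [0, 0, 0]}], "gripper": 1, "squeeze": 40}}

```text
time: 5.98
tool_pos: [0.5088, 0.1736, 0.0816]
tcp_rot: [-0.0, 0.999, 0.034, 0.0]
ft_force: [0.3, 0.1, 0.2]
finger_gap: 0.223
```

{"name": "send_rows", "arguments": {"deltas": [{"dp": [0, 0, -20], "rotation": [0, 0, 0]}, {"dp": [0, 0, -50], "rotation": [0, 0, 0]}, {"dp": [0, 0, -90], "rotation": [0, 0, 0]}, {"dp": [0, 0, -130], "rotation": [0, 0, 0]}, {"dp": [0, 0, -150], "rotation": [0, 0, 0]}, {"dp": [-4, 40, -150], "rotation": [0, 0, -0.04]}, {"dp": [-8, 80, -150], "rotation": [0, 0, -0.08]}, {"dp": [-12, 120, -150], "rotation": [0, 0, -0.12]}, {"dp": [-16, 160, -150], "rotation": [0, 0, -0.16]}, {"dp": [-20, 200, -150], "rotation": [0, 0, -0.2]}, {"dp": [-24, 240, -150], "rotation": [0, 0, -0.24]}, {"dp": [-28, 280, -150], "rotation": [0, 0, -0.28]}, {"dp": [-32, 320, -150], "rotation": [0, 0, -0.32]}, {"dp": [-36, 345, -150], "rotation": [0, 0, -0.32]}, {"dp": [-36.3, 357.4, -150], "rotation": [0, 0, -0.32]}, {"dp": [-36.3, 357.4, -150], "rotation": [0, 0, -0.32]}, {"dp": [-36.3, 357.4, -150], "rotation": [0, 0, -0.32]}, {"dp": [-36.3, 357.4, -150], "rotation": [0, 0, -0.32]}, {"dp": [-36.3, 357.4, -150], "rotation": [0, 0, -0.32]}]}}

```text
time: 8.35
tool_pos: [0.497, -0.1848, 0.2316]
tcp_rot: [-0.0, 0.981, 0.193, 0.0]
ft_force: [0.1, 0.1, -0.3]
finger_gap: 0.221
```

```bash
python3 - <<'E'
from h import *
s=get_image("scene");t=get_image("top"); st=sensors.get_state(); print(st["tool_pos"],st["tcp_rot"],st["ft_force"],st["finger_gap"])
cv2.imwrite("pics/c4.png",np.hstack([crop(s["image"],145,130,90,110,4),crop(t["image"],285,180,90,110,4)]))
E
```

```text
[ 0.49687895 -0.18507612  0.23156953] [-3.71766196e-05  9.81196052e-01  1.93013746e-01 -1.90503830e-05] [-0.74802651  0.01480088 -1.08640899] 0.22885536246543395
```

View pics/c4.png

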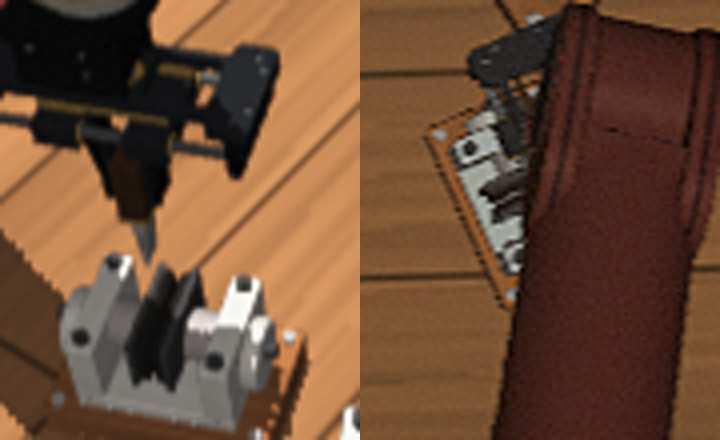

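Held gauge hangs point down over the mouth, tip at about scene pixel (182,195). I'll lower it to just above the mouth and check laterally.

{"name": "send_rows", "arguments": {"deltas": [{"dp": [0, 0, 15], "rotation": [0, 0, 0]}, {"dp": [0, 0, 35], "rotation": [0, 0, 0]}, {"dp": [0, 0, 48], "rotation": [0, 0, 0]}, {"dp": [0, 0, 55], "rotation": [0, 0, 0]}, {"dp": [0, 0, 55], "rotation": [0, 0, 0]}, {"dp": [0, 0, 55], "rotation": [0, 0, 0]}, {"dp": [0, 0, 55], "rotation": [0, 0, 0]}]}}

```text
time: 9.32
tool_pos: [0.4972, -0.1855, 0.1772]
tcp_rot: [0.0, 0.981, 0.193, 0.0]
ft_force: [-0.7, -1.0, -1.3]
finger_gap: 0.222
```

```bash
python3 - <<'E'
from h import *
s=get_image("scene"); st=sensors.get_state(); p=st["tool_pos"]; print(p,st["ft_force"])
print(proj(s,[p-[0,0,.0656],p-[0,0,.0156],[.4968,-.1854,.106]]))
cv2.imwrite("pics/c5.png",crop(s["image"],160,160,60,75,8))
E
```

```text
[ 0.4971317  -0.18550929  0.1770486 ] [ 0.61397788 -0.52402285 -1.17157496]
[[185.06195484 205.54085186]
 [182.69249796 194.44223393]
 [185.24691491 206.62937852]]
```

View pics/c5.png

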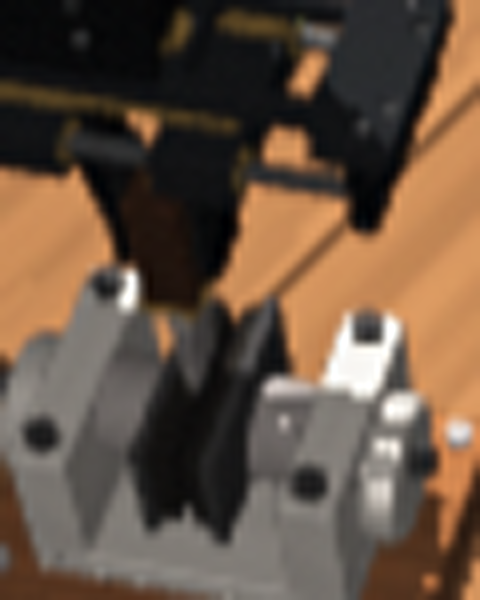

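```bash
cat > f.py <<'E'
from h import *
a=np.radians(22.2); ex=np.array([np.cos(a),np.sin(a),0]); ey=np.array([-ex[1],ex[0],0])
F=[];T=[];P=[]
for i in range(8):
    get_image("top"); s=sensors.get_state(); F.append(s["ft_force"]);T.append(s["ft_torque"]);P.append(s["tool_pos"])
F=np.array(F);m=F.mean(0);T=np.mean(T,0);P=np.mean(P,0)
print("Fx %.2f Fy %.2f Fz %.2f sd %.2f"%(m@ex,m@ey,m[2],F.std(0).max()),"T",(T@ex).round(3),(T@ey).round(3),T[2].round(3),"tip z %.2f pos"%((P[2]-.0656)*1e3),P.round(5),"q",s["tcp_rot"].round(4),"gap",round(s["finger_gap"],3),"t",s["time"])
E
python3 f.py
```

```text
Fx -0.29 Fy 0.09 Fz -1.10 sd 0.48 T -0.054 -0.086 0.006 tip z 111.13 pos [ 0.49691 -0.18545  0.17673] q [-0.      0.9812  0.1928  0.    ] gap 0.227 t 9.775
```

{"name": "send_rows", "arguments": {"deltas": [{"dp": [0, 0, 3], "rotation": [0, 0, 0]}, {"dp": [0, 0, 6], "rotation": [0, 0, 0]}, {"dp": [0, 0, 9], "rotation": [0, 0, 0]}, {"dp": [0, 0, 9], "rotation": [0, 0, 0]}, {"dp": [0, 0, 9], "rotation": [0, 0, 0]}]}}

```text
time: 10.4
tool_pos: [0.4969, -0.1854, 0.1676]
tcp_rot: [-0.0, 0.981, 0.193, 0.0]
ft_force: [-0.3, -0.0, -0.8]
finger_gap: 0.225
```

```bash
python3 f.py
```

```text
Fx 0.11 Fy 0.11 Fz -0.84 sd 0.47 T -0.034 -0.133 -0.022 tip z 102.05 pos [ 0.4969  -0.18544  0.16765] q [-0.      0.9812  0.1928  0.    ] gap 0.226 t 10.8
```

Free so far. Continuing in 2 mm increments.

{"name": "send_rows", "arguments": {"deltas": [{"dp": [0, 0, 1], "rotation": [0, 0, 0]}, {"dp": [0, 0, 2], "rotation": [0, 0, 0]}, {"dp": [0, 0, 3], "rotation": [0, 0, 0]}, {"dp": [0, 0, 3], "rotation": [0, 0, 0]}]}}

```text
time: 11.3
tool_pos: [0.4968, -0.1854, 0.1644]
tcp_rot: [-0.0, 0.981, 0.193, -0.0]
ft_force: [0.2, -0.1, -1.4]
finger_gap: 0.223
```

```bash
python3 f.py
```

```text
Fx -0.02 Fy -0.15 Fz -0.85 sd 0.60 T -0.042 -0.126 -0.008 tip z 98.97 pos [ 0.49684 -0.18542  0.16457] q [-0.      0.9812  0.1928  0.    ] gap 0.227 t 11.7
```

{"name": "send_rows", "arguments": {"deltas": [{"dp": [0, 0, 1], "rotation": [0, 0, 0]}, {"dp": [0, 0, 2], "rotation": [0, 0, 0]}, {"dp": [0, 0, 2], "rotation": [0, 0, 0]}, {"dp": [0, 0, 2], "rotation": [0, 0, 0]}]}}

```text
time: 12.2
tool_pos: [0.4968, -0.1854, 0.1625]
tcp_rot: [-0.0, 0.981, 0.193, -0.0]
ft_force: [0.1, -0.4, -1.1]
finger_gap: 0.225
```

```bash
python3 f.py
```

```text
Fx 0.29 Fy -0.45 Fz -0.96 sd 0.71 T -0.03 -0.13 -0.012 tip z 96.98 pos [ 0.49685 -0.18542  0.16258] q [-0.      0.9813  0.1927  0.    ] gap 0.224 t 12.6
```

{"name": "send_rows", "arguments": {"deltas": [{"dp": [0, 0, 1], "rotation": [0, 0, 0]}, {"dp": [0, 0, 2], "rotation": [0, 0, 0]}, {"dp": [0, 0, 2], "rotation": [0, 0, 0]}, {"dp": [0, 0, 2], "rotation": [0, 0, 0]}]}}

```text
time: 13.1
tool_pos: [0.4968, -0.1854, 0.1605]
tcp_rot: [-0.0, 0.981, 0.193, -0.0]
ft_force: [0.2, 0.2, -0.6]
finger_gap: 0.229
```

```bash
python3 f.py
```

```text
Fx 0.15 Fy -0.11 Fz -1.18 sd 0.67 T -0.042 -0.115 -0.012 tip z 94.99 pos [ 0.49685 -0.18543  0.16059] q [-0.      0.9812  0.1928  0.    ] gap 0.227 t 13.5
```

{"name": "send_rows", "arguments": {"deltas": [{"dp": [0, 0, 1], "rotation": [0, 0, 0]}, {"dp": [0, 0, 2], "rotation": [0, 0, 0]}, {"dp": [0, 0, 2], "rotation": [0, 0, 0]}, {"dp": [0, 0, 2], "rotation": [0, 0, 0]}]}}

```text
time: 14.0
tool_pos: [0.4968, -0.1854, 0.1585]
tcp_rot: [-0.0, 0.981, 0.193, -0.0]
ft_force: [0.2, -0.9, -0.7]
finger_gap: 0.226
```

```bash
python3 f.py
```

```text
Fx -0.14 Fy 0.08 Fz -0.89 sd 0.41 T -0.028 -0.116 0.007 tip z 92.98 pos [ 0.49686 -0.18542  0.15858] q [0.     0.9812 0.1928 0.    ] gap 0.225 t 14.4
```

{"name": "send_rows", "arguments": {"deltas": [{"dp": [0, 0, 1], "rotation": [0, 0, 0]}, {"dp": [0, 0, 2], "rotation": [0, 0, 0]}, {"dp": [0, 0, 2], "rotation": [0, 0, 0]}, {"dp": [0, 0, 2], "rotation": [0, 0, 0]}]}}

```text
time: 14.9
tool_pos: [0.4968, -0.1854, 0.1565]
tcp_rot: [-0.0, 0.981, 0.193, -0.0]
ft_force: [-0.6, 0.5, -0.8]
finger_gap: 0.225
```

```bash
python3 f.py
```

```text
Fx 0.06 Fy 0.21 Fz -1.35 sd 0.58 T -0.02 -0.074 0.004 tip z 90.97 pos [ 0.49682 -0.18543  0.15657] q [-0.      0.9812  0.1928 -0.    ] gap 0.23 t 15.3
```

{"name": "send_rows", "arguments": {"deltas": [{"dp": [0, 0, 1], "rotation": [0, 0, 0]}, {"dp": [0, 0, 2], "rotation": [0, 0, 0]}, {"dp": [0, 0, 2], "rotation": [0, 0, 0]}, {"dp": [0, 0, 2], "rotation": [0, 0, 0]}]}}

```text
time: 15.8
tool_pos: [0.4967, -0.1854, 0.1545]
tcp_rot: [-0.0, 0.981, 0.193, -0.0]
ft_force: [-1.4, 0.0, -1.2]
finger_gap: 0.226
```

```bash
python3 f.py
```

```text
Fx -1.42 Fy 0.02 Fz -1.52 sd 0.62 T -0.058 0.197 -0.015 tip z 88.90 pos [ 0.49674 -0.18544  0.1545 ] q [-0.000e+00  9.813e-01  1.927e-01 -1.000e-04] gap 0.229 t 16.2
```

Pad b touched first (Fx −1.4). I'll shift 0.4 mm towards pad a.

{"name": "send_rows", "arguments": {"deltas": [{"dp": [-0.2, 0, 0], "rotation": [0, 0, 0]}, {"dp": [-0.4, 0, 0], "rotation": [0, 0, 0]}, {"dp": [-0.4, 0, 0], "rotation": [0, 0, 0]}]}}

```text
time: 16.58
tool_pos: [0.4966, -0.1855, 0.1547]
tcp_rot: [0.0, 0.981, 0.193, 0.0]
ft_force: [0.2, -0.2, -0.8]
finger_gap: 0.227
```

```bash
python3 f.py
```

```text
Fx -0.04 Fy 0.24 Fz -0.81 sd 0.50 T -0.031 -0.095 -0.013 tip z 89.04 pos [ 0.49661 -0.18551  0.15464] q [-0.000e+00  9.812e-01  1.928e-01  1.000e-04] gap 0.224 t 16.975
```

{"name": "send_rows", "arguments": {"deltas": [{"dp": [0, 0, 1], "rotation": [0, 0, 0]}, {"dp": [0, 0, 2], "rotation": [0, 0, 0]}, {"dp": [0, 0, 2], "rotation": [0, 0, 0]}, {"dp": [0, 0, 2], "rotation": [0, 0, 0]}]}}

```text
time: 17.48
tool_pos: [0.4965, -0.1855, 0.1525]
tcp_rot: [-0.0, 0.981, 0.193, 0.0]
ft_force: [1.2, 0.3, -0.0]
finger_gap: 0.226
```

```bash
python3 f.py
```

```text
Fx 0.12 Fy -0.30 Fz -1.20 sd 0.63 T -0.028 -0.157 -0.005 tip z 86.95 pos [ 0.49646 -0.18554  0.15255] q [-0.      0.9812  0.1928 -0.    ] gap 0.222 t 17.875
```

{"name": "send_rows", "arguments": {"deltas": [{"dp": [0, 0, 0.5], "rotation": [0, 0, 0]}, {"dp": [0, 0, 1], "rotation": [0, 0, 0]}, {"dp": [0, 0, 1], "rotation": [0, 0, 0]}, {"dp": [0, 0, 1], "rotation": [0, 0, 0]}]}}

```text
time: 18.38
tool_pos: [0.4965, -0.1856, 0.1516]
tcp_rot: [0.0, 0.981, 0.193, 0.0]
ft_force: [0.6, -1.4, 0.9]
finger_gap: 0.221
```

```bash
python3 f.py
```

```text
Fx 0.07 Fy -0.36 Fz 1.04 sd 0.54 T -0.113 -0.042 -0.001 tip z 86.04 pos [ 0.49653 -0.18563  0.15164] q [0.000e+00 9.812e-01 1.928e-01 1.000e-04] gap 0.229 t 18.775
```

Both pads now drag (Fz up ~2 N, Fx balanced). I'll go 2 mm further to seat it snugly, about 0.2 mm per pad.

{"name": "send_rows", "arguments": {"deltas": [{"dp": [0, 0, 0.5], "rotation": [0, 0, 0]}, {"dp": [0, 0, 1], "rotation": [0, 0, 0]}, {"dp": [0, 0, 1.5], "rotation": [0, 0, 0]}, {"dp": [0, 0, 2], "rotation": [0, 0, 0]}, {"dp": [0, 0, 2], "rotation": [0, 0, 0]}, {"dp": [0, 0, 2], "rotation": [0, 0, 0]}]}}

```text
time: 19.52
tool_pos: [0.4965, -0.1856, 0.1496]
tcp_rot: [0.0, 0.981, 0.193, 0.0]
ft_force: [-0.0, 0.6, 2.4]
finger_gap: 0.225
```

```bash
python3 f.py
```

```text
Fx -0.02 Fy -0.66 Fz 1.71 sd 0.40 T -0.099 -0.108 -0.016 tip z 83.95 pos [ 0.49649 -0.18556  0.14955] q [-0.      0.9812  0.1928  0.    ] gap 0.228 t 19.925
```

{"name": "send_rows", "arguments": {"deltas": [{"dp": [0, 0, 0.5], "rotation": [0, 0, 0]}, {"dp": [0, 0, 1], "rotation": [0, 0, 0]}, {"dp": [0, 0, 1.5], "rotation": [0, 0, 0]}, {"dp": [0, 0, 2], "rotation": [0, 0, 0]}, {"dp": [0, 0, 2], "rotation": [0, 0, 0]}, {"dp": [0, 0, 2], "rotation": [0, 0, 0]}]}}

```text
time: 20.68
tool_pos: [0.4965, -0.1856, 0.1476]
tcp_rot: [0.0, 0.981, 0.193, 0.0]
ft_force: [0.3, -0.1, 2.2]
finger_gap: 0.231
```

```bash
python3 f.py; python3 - <<'E'
from h import *
s=get_image("scene");cv2.imwrite("pics/c6.png",crop(s["image"],150,150,80,90,6))
E
```

```text
Fx 0.07 Fy -0.22 Fz 2.63 sd 0.57 T -0.121 -0.137 -0.011 tip z 81.96 pos [ 0.49649 -0.18559  0.14756] q [-0.      0.9812  0.1928  0.    ] gap 0.225 t 21.075
```

View pics/c6.png

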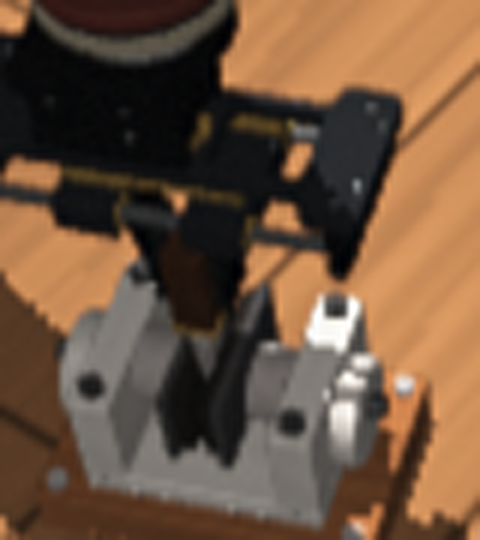

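Blade is between the pads and upright. Drag is about 3.6 N net, with side force and yaw moment near 0. Handing in.

```bash
python3 -c "
from plant import close_job; print(close_job())"
```

```text
the job is handed in; nothing more can be done
None
```

I took the wooden-handled gauge from its stand and slid it point down between the pads of the smaller caliper. I handed the job in at about 21 s with the gripper still holding it upright and still.

**Depth:** The tip is at about z = 82 mm, 20 mm below the top of the flat pad faces. Both pads began to drag at about z = 86 mm, which puts the gap near 4.9 mm. By that estimate each pad is pushed back about 0.4 mm, well under the 2 mm limit. This comes from the taper and the force; I did not measure the pads' movement directly.

**Last checks:**
- **Drag:** the upward drag was about 3.6 N and still rising gently with depth.
- **Squareness:** the side force was about 0.1 N and the yaw moment about 0, so the blade is balanced on both pads.
- **Tool:** it was vertical, the blade was turned to within about 0.1° of the caliper angle I measured, and the grip was unchanged.

**What disagreed:**
- **Off-centre approach:** pad b touched first, with a side force of about 1.4 N. I shifted the gauge about 0.3 mm towards pad a to centre it before going deeper.
- **Low drag:** the drag was slightly below what I expected from the pad springs.
- **Refused move:** one move was refused because its rows had no rotation, so the arm did not move. I sent it again with the rotation added.

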